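# Route a sample cassette through the Y chute

## Task

Send the steel sample cassette (the one with the grip rib) through the Y chute into the round dish. First turn the feed selector on the console exactly three clicks clockwise from where it stands; then throw the chute's flap lever fully over so that the way to the round dish is open and the way to the square tray is shut, lay the cassette in the tipping pan and let go of it, and lift the pan by its side handle until the cassette slides down the chute into the dish. Finally lower the pan until it is level again, and leave everything else on the bench as it is.

Things in the scene. Friction and masses are not known exactly. Their poses are not given: they have to be found in the camera images.
- console: white selector console, a fixed box 116 x 120 mm, 50 mm high, with an aluminium top; it lies either on the robot's left or on its right. Origin: centre of its underside. A black selector knob stands in the middle of its top.
- knob (a joint): turn of the selector knob in rad, growing clockwise seen from above. It has nine positions, one every 0.3927 rad (22.5 degrees): 0, 0.3927, ... 3.14, with stops at both ends, and it springs into the nearest position when let go; it starts in the second, third or fourth position. A spring click of about 0.05 N m lies half-way between two positions; otherwise it turns freely.
- knob_grip (a point): point on the knob's vertical axis at the height to grip, 87 mm above the bench. The knob is a disc 68 mm in diameter, 12 mm thick (top 63 mm above the bench), with an upright bar across it, 66 mm long, 16 mm wide, its top 103 mm above the bench. The frame turns with the knob: x runs along the bar towards its white pointer line, z up.
- knob_pointer (a point): point on the top of the knob's bar, 30 mm from its axis, at the white pointer line.
- chute: fixed steel Y chute, clear plate on the robot's side. Origin: centre of its base on the bench; x away from the robot, y left, z up (yaw within 0.12 rad of the robot's frame). Mouth at the top, 104 (x) x 124 mm (y) inside, rim 225 mm above the bench, back plate 255 mm. A flap hinged at 120 mm height leads parts to the left (+y) or right (-y) exit, each a 45 degree slope to the bin there.
- flap (a joint): lean of the flap and its lever in rad: 0 upright, +0.6 fully over to the left (+y: the left exit is shut and parts go to the right), -0.6 fully over to the right (parts go to the left). Starts near upright; stiff (0.12 N m), stays where it is left; stops at both ends.
- flap_lever (a point): middle of the black grip of the flap's lever: an upright round grip, 18 mm in diameter and 55 mm long, at the end of a rod on the far side of the chute, 85 mm beyond the chute's middle. The lever turns with the flap about a level line along the chute's x, 120 mm above the bench; this point lies 155 mm from that line, 275 mm above the bench when upright, and 22 mm below the grip's top end. It swings left and right.
- pan (a joint): tilt of the tipping pan in rad: 0 level (resting), growing as its end towards the robot is lifted, stop at 1.05. It falls back to level when let go; a cassette in it slides out well before 0.9.
- pan_handle (a point): grip point on the pan's side handle: a level round bar of 12 mm diameter that sticks out 80 mm to the left (+y) from the pan's side, free all round; this point is 96 mm from the pan's middle line and 32 mm from the bar's free end; 235 mm above the bench when the pan is level. It moves on an arc about the hinge, 94 mm away horizontally and 6 mm above it when level. The frame tilts with the pan; its y lies along the bar.
- pan_in (a point): centre of the pan's inner floor, 231 mm above the bench when level. The pan is an aluminium scoop between the robot and the chute's mouth, inside 112 mm long (x) and 94 mm wide (y), with walls 18 mm high on three sides and open towards the mouth. Frame: x towards the mouth, z up from the floor.
- pan_hinge (a point): middle of the pan's hinge line, which runs along the chute's y at the near edge of the mouth, 229 mm above the bench.
- dish: round steel dish, 172 mm across at its rim, 45 mm high, walls 4 mm; does not move. Under one of the chute's exits (left or right varies). Origin: centre of its underside.
- tray: square steel tray, 150 x 150 mm, 45 mm high; does not move. Under the other exit. Origin: centre of its underside.
- cassette: the sample cassette: a flat steel box 80 x 50 mm, 26 mm high, about 0.22 kg, with an upright rib along the middle of its lid. Origin: centre of its underside; x along its 80 mm length, z up. It lies on the side of the bench where the console is not.
- cassette_grip (a point): point to grip on the cassette's rib, 48 mm above its underside: the rib is 44 mm long (along the cassette's x), 12 mm wide and 30 mm high, from the lid at 26 mm to its top at 56 mm above the underside.
- wrench: bystander: steel wrench, 160 mm, lying flat near the robot.
- brush: bystander: cleaning brush, 170 mm, lying flat near the robot.
- jar: bystander: glass jar with a grey cap, 64 mm across, 85 mm high. Origin: centre of its underside.
- mug: bystander: white mug, 80 mm across, 90 mm high. Origin: centre of its underside.
- weight: bystander: brass balance weight, 44 mm across, 52 mm high. Origin: centre of its underside.
- flat_box: bystander: flat steel box without a rib, 90 x 60 mm, 22 mm high. Origin: centre of its underside.
- wash_bottle: bystander: white bottle, 60 mm across, 150 mm high, beyond the chute. Origin: centre of its underside.
Mind the look-alikes: they are no part of the job. Leave any pink or turquoise look-alike of the console alone.

How it is judged:
On the way, in this order (a step that is already met when the one before it is completed fails the run):
1. the selector stands three clicks clockwise of where it started (distance of knob_pointer from where it was at the start of the episode between 0.0293 and 0.0371 m and value of joint knob above 1.374 rad), for 0.2 s.
2. the flap is fully over, open to the dish's side (((y of dish in the frame of chute above 0 m and value of joint flap below -0.48 rad) or (y of dish in the frame of chute below 0 m and value of joint flap above 0.48 rad))), for 0.2 s.
3. the cassette lies in the level pan, let go (x of cassette in the frame of pan_in between -0.045 and 0.045 m and y of cassette in the frame of pan_in between -0.035 and 0.035 m and z of cassette in the frame of pan_in between -0.01 and 0.03 m and value of joint pan below 0.1 rad and contact force between cassette and the fingers below 0.1 N), for 0.2 s.
4. the pan has been tipped (value of joint pan above 0.5 rad).
5. the cassette has come to rest in the dish (horizontal distance between cassette and dish below 0.08 m and height (world z) of cassette below 0.07 m and height (world z) of cassette_grip below 0.08 m and linear speed of cassette below 0.02 m/s), for 0.2 s.
At the end, for the whole second after the job is handed in: The selector stands three clicks clockwise of its start (within 0.4 of a click), the flap is over (beyond 0.48 rad) away from the dish, the cassette rests inside the dish (origin within 80 mm of its middle, under 70 mm high), and the pan is level (within 0.08 rad) (all of step 1 and all of step 5 and ((y of dish in the frame of chute above 0 m and value of joint flap below -0.48 rad) or (y of dish in the frame of chute below 0 m and value of joint flap above 0.48 rad)) and value of joint pan below 0.08 rad); the robot touches nothing.
It fails at once if a bystander (wrench, brush, jar, mug, weight, flat box, wash bottle) is moved by more than 30 mm (distance of any of wrench, brush, jar, mug, weight, flat_box, wash_bottle from where it was at the start of the episode above 0.03 m).
It also fails if it takes over 72 s, if anything falls off the work surface, if the arm or the gripper's body presses on something with over 40 N, if the wrist force passes 120 N, or if a joint passes its speed limit or range.

## Robot

A 6-joint arm with a two-finger parallel gripper is mounted at the origin on the work surface. World frame = base frame: x ahead of the robot, y to its left, z up, the work surface at z = 0. Lengths are in m, angles in rad, forces in N, time in s.
With the tool pointing down it reaches from about 0.275 to 0.825 m from the base axis. Payload 4.9 kg.
Tool frame: the origin (TCP) lies midway between the tips of the shut fingers; the grasp point (between the pads) lies 19 mm behind it (bot.grip_depth is the distance from the TCP to the grasp point, in m); y points along the fingers, x is the direction in which the jaws open and shut, and the axes are right-handed (so a half turn about y gives the same grasp; the last joint's range is limited). The gripper opens to 85 mm and grips with 20 to 120 N. Pads are 22 mm wide; open, the fingers measure 114 mm over their backs; the gripper's body (76 mm by 85 mm) begins 54 mm behind the grasp point. The pads swing forward as they close: fully open they stand 13 mm farther back than shut.
Start: joints at [-1.282, 0.326, -0.193, 1.052, 0, 1.437], TCP at [0.226, -0.502, 0.231] pointing down, gripper open.
Joint ranges: [-2.65, 2.65], [-0.97, 1.79], [-1.3, 1.35], [-1.93, 2.1], [-1.47, 1.37], [-3.14, 3.14]. Speed limits (rad/s): [2.57, 2.57, 3.14, 3.14, 3.14, 3.14].

## Interface

Orientations are given as a unit quaternion [w, x, y, z].
In Python, from cell import bot gives the robot as it stands. Calls block until the motion is done:
- bot.move_pose(position, orientation): joint-space move of the TCP to a pose.
- bot.move_linear(position, speed=0.15, rotation=None, until_force=None): straight line of the TCP; rotation=None keeps the orientation; speed is the mean speed in m/s. With until_force (N) it stops when the force on the tool has changed by that much, and returns True; else False.
- bot.goto_joints(angles): joint-space move.
- bot.set_gripper(opening, grasp_force=None): opening from 0.0 (shut) to 1.0 (fully open); grasp_force is the grip in N (None keeps the last); returns when the fingers have stopped.
- bot.wait(seconds).
- bot.solve_ik(position, orientation): joint angles nearest the present ones, or None.
- bot.camera(name): name is "side" or "top" or "wrist"; returns the picture (480x640x3 uint8, red, green, blue); there is no depth.
- bot.calibration(name): a dict with "mtx" (3x3 intrinsics, pixels), "k1" (the pictures are not rectified: a ray, as slopes to the right and down, at radius r is drawn at 1 + k1 r^2 times it, then the intrinsics apply), "extrinsics" (4x4, takes a point from world to camera coordinates); the wrist camera has in their place "hand_eye" (4x4, takes a point from camera to tool coordinates, whose origin is the TCP and whose axes are the tool frame's). Camera axes: x right, y down, z forward; pixel columns grow to the right and rows downward; lengths in m; the calibration is good to about 2 mm. A picture is of the moment at which its call begins: read the wrist's pose just before it. calibration takes no time and is no camera call.
A pose or a line that the arm cannot do raises bot.PlanningError and nothing moves.
- bot.close_job(): hands the job in, once; it reports no verdict.
Trained networks look in the newest picture that a camera, given by its name, has taken for a name from the list of things; names that differ only in an ending like _2 or _b are one class to them, and where a whole thing is asked for, a point or a joint stands for the part that bears it (a point fixed in the world has none). Each returns a list of dicts, best first, with "confidence" (0 to 1); they miss things now and then, are a little off and sometimes report something else, mostly with a low value. They report only what shows in the picture. A call takes as long as a camera call. They do not tell look-alikes from the thing itself.
- bot.search_frame(camera, thing): "bbox" ([left, top, width, height] in pixels, round what is visible of it).
Readings, each from a call of its own:
- bot.read_clock(): time.
- bot.read_joint_positions(): joint angles.
- bot.read_joint_vel(): joint speeds.
- bot.read_joint_efforts(): joint torques, N m.
- bot.read_position(): TCP position.
- bot.read_tool_rot(): TCP orientation.
- bot.read_ft_force(): force on the tool from outside, world axes, zero at the start.
- bot.read_moment(): the same for the moment, N m.
- bot.read_gripper_width(): opening from 0.0 (shut) to 1.0 (fully open).
Only numpy, scipy, OpenCV 4.12 (cv2) and the standard library are available. Lean on these libraries where they do the work, as an engineer would, in place of code of your own. Each camera call takes 0.05 s, during which the arm holds its last target. There are 200 camera calls.

## Working session

There is one attempt and no reset: what is moved stays moved. The work goes in short steps, each a Python script; the robot and the scene stay as the last script left them, time stands still between calls to the robot, and variables do not carry over. Pictures are saved under pics/ and viewed, about 8 in all and at most 12, crops included, and the job is handed in when it is done.

```bash
ls; mkdir -p pics; cat > h.py <<'E'
import numpy as np, cv2
from cell import bot
from scipy.spatial.transform import Rotation as R
def q(r): # scipy R -> wxyz
    x=r.as_quat(); return [x[3],x[0],x[1],x[2]]
def rot(qq): return R.from_quat([qq[1],qq[2],qq[3],qq[0]])
def down(jaw): # tool z down, tool x (jaw direction) at world angle jaw
    x=np.array([np.cos(jaw),np.sin(jaw),0]); z=np.array([0,0,-1.]); return R.from_matrix(np.c_[x,np.cross(z,x),z])
def cam(name):
    c=bot.calibration(name); K=np.array(c["mtx"])
    if "extrinsics" in c: T=np.linalg.inv(np.array(c["extrinsics"]))
    else:
        W=np.eye(4); W[:3,:3]=rot(bot.read_tool_rot()).as_matrix(); W[:3,3]=bot.read_position(); T=W@np.array(c["hand_eye"])
    return K,c["k1"],T
def ray(C,uv):
    K,k1,T=C; d=np.linalg.solve(K,[uv[0],uv[1],1])[:2]; s=d.copy()
    for _ in range(20): s=d/(1+k1*(s@s))
    return T[:3,3],T[:3,:3]@np.r_[s,1]
def at_z(C,uv,z):
    o,d=ray(C,uv); return o+d*(z-o[2])/d[2]
def proj(C,P):
    K,k1,T=C; p=np.linalg.inv(T)@np.r_[P,1]; s=p[:2]/p[2]; s=s*(1+k1*(s@s)); return (K@np.r_[s,1])[:2]
def tri(C1,u1,C2,u2):
    A=[];b=[]
    for C,u in((C1,u1),(C2,u2)):
        o,d=ray(C,u); d=d/np.linalg.norm(d); M=np.eye(3)-np.outer(d,d); A.append(M); b.append(M@o)
    return np.linalg.lstsq(np.vstack(A),np.hstack(b),rcond=None)[0]
def save(im,n): cv2.imwrite('pics/'+n,cv2.cvtColor(im,cv2.COLOR_RGB2BGR))
E
python3 - <<'E'
from h import *
for n in("top","side"):
    save(bot.camera(n),n+"0.png"); C=cam(n); print(n,C[2][:3,3].round(3),C[2][:3,2].round(2),C[0][0,0])
    for t in ["console","knob","knob_pointer","chute","flap_lever","pan","pan_handle","dish","tray","cassette","flat_box"]:
        print(t,[(np.round(d["bbox"]).astype(int).tolist(),round(d["confidence"],2)) for d in bot.search_frame(n,t)[:3]])
print(bot.read_clock())
E
```

```text
pics
top [0.284 0.092 1.533] [ 0.2   0.   -0.98] 511.17466596253803
console [([170, 318, 43, 51], 0.92), ([112, 285, 46, 43], 0.86), ([232, 322, 54, 52], 0.77)]
knob [([174, 329, 24, 23], 0.86), ([295, 144, 24, 28], 0.71), ([120, 295, 21, 23], 0.68)]
knob_pointer [([120, 296, 22, 21], 0.91), ([245, 337, 22, 26], 0.77), ([300, 146, 20, 25], 0.77)]
chute [([326, 172, 74, 113], 0.95)]
flap_lever [([363, 170, 15, 64], 0.83)]
pan [([322, 234, 73, 52], 0.67)]
pan_handle [([325, 238, 69, 44], 0.86)]
dish []
tray [([387, 201, 54, 57], 0.77)]
cassette [([453, 278, 35, 32], 0.79), ([361, 165, 23, 24], 0.32)]
flat_box [([477, 223, 27, 30], 0.64)]
side [0.242 1.124 1.124] [ 0.22 -0.71 -0.67] 492.3715800956606
console [([216, 238, 51, 47], 0.94), ([356, 379, 58, 62], 0.9), ([288, 426, 65, 53], 0.87)]
knob [([230, 239, 20, 26], 0.96), ([394, 324, 25, 28], 0.94), ([307, 442, 30, 32], 0.92)]
knob_pointer [([394, 321, 27, 30], 0.96), ([369, 389, 32, 26], 0.83), ([279, 257, 55, 47], 0.73)]
chute [([296, 168, 89, 100], 0.9), ([343, 176, 24, 12], 0.73)]
flap_lever [([291, 168, 52, 59], 0.77), ([325, 170, 18, 26], 0.27)]
pan [([338, 181, 45, 50], 0.76), ([346, 176, 23, 10], 0.53)]
pan_handle [([336, 185, 51, 43], 0.88), ([344, 178, 23, 11], 0.37), ([327, 329, 22, 27], 0.35)]
dish [([280, 256, 54, 47], 0.79)]
tray [([343, 212, 12, 26], 0.71), ([351, 282, 29, 34], 0.35)]
cassette [([387, 190, 26, 22], 0.84)]
flat_box [([345, 177, 24, 9], 0.54)]
1.2
```

```bash
python3 - <<'E'
import cv2
a=cv2.imread('pics/top0.png')[110:400,90:540]; cv2.imwrite('pics/v1.png',cv2.resize(a,(800,516),interpolation=cv2.INTER_CUBIC))
a=cv2.imread('pics/side0.png')[130:480,190:440]; cv2.imwrite('pics/v2.png',cv2.resize(a,None,fx=1.7,fy=1.7,interpolation=cv2.INTER_CUBIC))
E
```

```text
(no output)
```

View pics/v1.png

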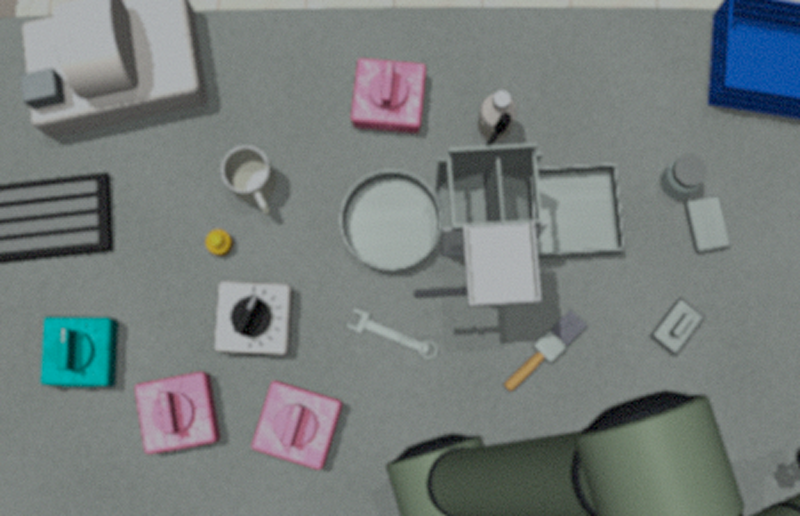

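View pics/v2.png

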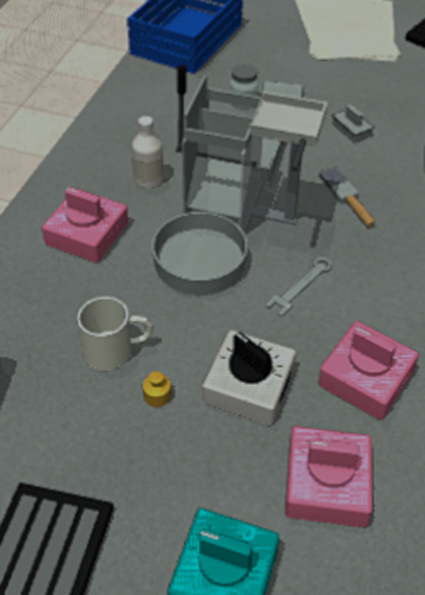

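Top view: the real console is white, with its black knob at about (232,289). The pink ones at (309,163), (189,341), (257,350) and the turquoise one at (134,308) are look-alikes. The dish is on the left at (310,234), so the flap must go to -0.6. The ribbed cassette is at (471,293), and the ribless box at (488,236) is the look-alike. The pan is at (373,258), its handle bar at (337,275), and the lever grip near (370,180).

```bash
python3 - <<'E'
from h import *
C=cam("top"); S=cam("side")
f=lambda x,y:(90+x*.5625,110+y*.5625)
g=lambda x,y:(190+x/1.7,130+y/1.7)
for n,u,z in [("consoletop",f(253,318),.05),("knobdisc",f(250,316),.063),("ptr",f(256,292),.103),("cassrib",f(681,326),.056),("flatbox",f(708,223),.022),
 ("panNL",f(468,304),.249),("panNR",f(540,302),.249),("rimBL",f(447,147),.255),("rimBR",f(538,147),.255),("handleEnd",f(415,293),.235),("dish",f(391,222),.045),("tray",f(580,210),.045),("jar",f(686,168),.085),("bottle",f(503,98),.15)]: print(n,at_z(C,u,z).round(3))
print("lever",tri(C,f(504,119),S,g(182,69)).round(3))
print("knobS",at_z(S,g(250,360),.063).round(3),"handS",at_z(S,g(290,160),.235).round(3))
h=bot.calibration("wrist"); print(np.round(h["hand_eye"],3),h["mtx"])
print(bot.read_tool_rot())
E
```

```text
consoletop [0.428 0.353 0.05 ]
knobdisc [0.43  0.356 0.063]
ptr [0.464 0.34  0.103]
cassrib [ 0.408 -0.35   0.056]
flatbox [ 0.587 -0.419  0.022]
panNL [0.427 0.013 0.249]
panNR [ 0.429 -0.09   0.249]
rimBL [0.656 0.039 0.255]
rimBR [ 0.656 -0.094  0.255]
handleEnd [0.445 0.088 0.235]
dish [0.588 0.126 0.045]
tray [ 0.606 -0.192  0.045]
jar [ 0.668 -0.367  0.085]
bottle [ 0.768 -0.056  0.15 ]
lever [ 0.688 -0.042  0.289]
knobS [0.431 0.357 0.063] handS [0.455 0.073 0.235]
[[ 1.    -0.     0.001  0.001]
 [-0.001 -0.293  0.956 -0.143]
 [ 0.    -0.956 -0.293  0.075]
 [ 0.     0.     0.     1.   ]] [[363.85892528   0.         320.29388361]
 [  0.         363.85892528 237.58462325]
 [  0.           0.           1.        ]]
[ 0.59378312 -0.59376318  0.38397984 -0.38396142]
```

```bash
cat >> h.py <<'E'
def down(jaw):
    x=np.array([np.cos(jaw),np.sin(jaw),0]); y=np.array([0,0,-1.]); return R.from_matrix(np.c_[x,y,np.cross(x,y)])
def det(camname,*ts):
    for t in ts: print(t,[(np.round(d["bbox"]).astype(int).tolist(),round(d["confidence"],2)) for d in bot.search_frame(camname,t)[:3]])
E
python3 - <<'E'
from h import *
print(rot(bot.read_tool_rot()).as_matrix().round(2))
for n,p in (("cass",[.40,-.35,.2]),("knob",[.43,.356,.22]),("mid",[.52,0,.36]),("kn",[.43,.356,.068])):
    for a in range(-180,180,30):
        j=bot.solve_ik(p,q(down(np.radians(a)))); print(n,a,None if j is None else np.round(j,2))
E
```

```text
[[ 0.41 -0.    0.91]
 [-0.91  0.    0.41]
 [-0.   -1.    0.  ]]
cass -180 [-0.86  0.32 -0.29  0.96  0.   -2.43]
cass -150 [-0.86  0.32 -0.29  0.96  0.   -2.95]
cass -120 [-0.86  0.32 -0.29  0.96  0.    2.81]
cass -90 [-0.86  0.32 -0.29  0.96  0.    2.28]
cass -60 [-0.86  0.32 -0.29  0.96  0.    1.76]
cass -30 [-0.86  0.32 -0.29  0.96  0.    1.24]
cass 0 [-0.86  0.32 -0.29  0.96  0.    0.71]
cass 30 [-0.86  0.32 -0.29  0.96  0.    0.19]
cass 60 [-0.86  0.32 -0.29  0.96  0.   -0.33]
cass 90 [-0.86  0.32 -0.29  0.96  0.   -0.86]
cass 120 [-0.86  0.32 -0.29  0.96  0.   -1.38]
cass 150 [-0.86  0.32 -0.29  0.96  0.   -1.9 ]
knob -180 [ 0.56  0.35 -0.19  1.03  0.   -1.01]
knob -150 [ 0.56  0.35 -0.19  1.03  0.   -1.54]
knob -120 [ 0.56  0.35 -0.19  1.03  0.   -2.06]
knob -90 [ 0.56  0.35 -0.19  1.03  0.   -2.58]
knob -60 [ 0.56  0.35 -0.19  1.03  0.   -3.11]
knob -30 [ 0.56  0.35 -0.19  1.03  0.    2.65]
knob 0 [ 0.56  0.35 -0.19  1.03  0.    2.13]
knob 30 [ 0.56  0.35 -0.19  1.03  0.    1.61]
knob 60 [ 0.56  0.35 -0.19  1.03  0.    1.08]
knob 90 [ 0.56  0.35 -0.19  1.03  0.    0.56]
knob 1
[... 475 characters left out ...]
 -0.01  1.34  0.    0.38]
mid 90 [-0.14  0.22 -0.01  1.34  0.   -0.14]
mid 120 [-0.14  0.22 -0.01  1.34  0.   -0.67]
mid 150 [-0.14  0.22 -0.01  1.34  0.   -1.19]
kn -180 [ 0.56  0.5  -0.38  0.69  0.   -1.01]
kn -150 [ 0.56  0.5  -0.38  0.69  0.   -1.54]
kn -120 [ 0.56  0.5  -0.38  0.69  0.   -2.06]
kn -90 [ 0.56  0.5  -0.38  0.69  0.   -2.58]
kn -60 [ 0.56  0.5  -0.38  0.69  0.   -3.11]
kn -30 [ 0.56  0.5  -0.38  0.69  0.    2.65]
kn 0 [ 0.56  0.5  -0.38  0.69  0.    2.13]
kn 30 [ 0.56  0.5  -0.38  0.69  0.    1.61]
kn 60 [ 0.56  0.5  -0.38  0.69  0.    1.08]
kn 90 [ 0.56  0.5  -0.38  0.69  0.    0.56]
kn 120 [ 0.56  0.5  -0.38  0.69  0.    0.04]
kn 150 [ 0.56  0.5  -0.38  0.69  0.   -0.49]
```

```bash
python3 - <<'E'
from h import *
import pickle
P={}
for n,p,a in (("cass",[.40,-.35,.2],49),("mid",[.50,-.0,.38],90),("knob",[.43,.356,.24],65)):
    try: bot.move_pose(p,q(down(np.radians(a))))
    except bot.PlanningError as e: print(n,e); continue
    P[n]=cam("wrist"); im=bot.camera("wrist"); save(im,f"w_{n}.png"); print(n,bot.read_clock(),bot.read_position())
    if n=="cass": det("wrist","cassette","cassette_grip")
    if n=="mid": det("wrist","pan","flap_lever","pan_handle","chute")
    if n=="knob": det("wrist","knob","knob_pointer","console")
pickle.dump(P,open("P.pkl","wb"))
a=cv2.imread("pics/w_cass.png");b=cv2.imread("pics/w_knob.png");c=cv2.imread("pics/w_mid.png")
cv2.imwrite("pics/v3.png",np.hstack([cv2.resize(a[:,:],(400,300)),cv2.resize(b,(400,300))]))
E
```

```text
cass 2.6583 [ 0.39978362 -0.350497    0.20011956]
cassette [([299, 174, 62, 95], 0.78)]
cassette_grip [([299, 178, 57, 89], 0.72)]
mid 4.3083 [ 0.49986669 -0.00094023  0.37920767]
pan [([31, 83, 68, 73], 0.55), ([200, 131, 242, 157], 0.5)]
flap_lever [([273, 277, 30, 136], 0.81)]
pan_handle [([199, 132, 242, 153], 0.94), ([276, 278, 28, 132], 0.23)]
chute [([199, 129, 243, 285], 0.9), ([201, 128, 242, 158], 0.59)]
knob 6.0083 [0.43085802 0.35537697 0.24051066]
knob [([351, 0, 64, 16], 0.92), ([286, 173, 75, 86], 0.69), ([577, 0, 61, 49], 0.64)]
knob_pointer [([288, 173, 75, 87], 0.95), ([109, 6, 87, 100], 0.95), ([579, 0, 61, 50], 0.87)]
console [([245, 127, 157, 153], 0.93), ([508, 0, 131, 101], 0.75), ([81, 1, 168, 140], 0.62)]
```

View pics/v3.png

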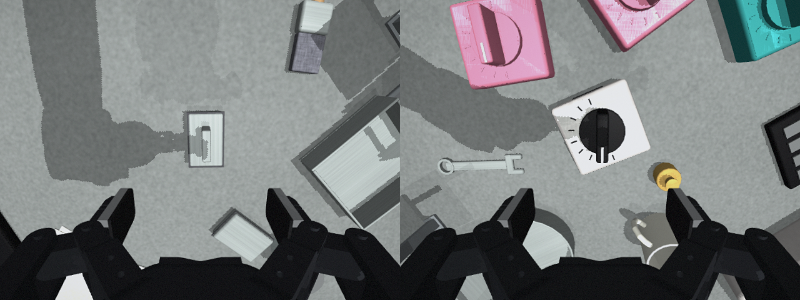

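View pics/w_mid.png

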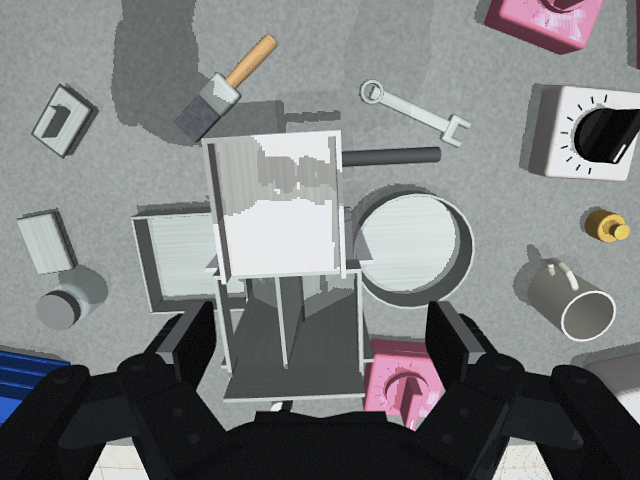

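Wrist views: the ribbed cassette is centred at about (331,220), with the ribless flat box below it. The white console's knob is at about (323,215) with its pointer down at (323,256), and it stands apart from the pink and turquoise ones. The mid view shows pan corners (204,140) and (341,131), the handle's free end at (440,154) and the back plate corners at (224,397) and (365,397).

```bash
python3 - <<'E'
from h import *
import pickle
P=pickle.load(open("P.pkl","rb")); C=P["mid"]
for n,u,z in [("panNR",(204,140),.249),("panNL",(341,131),.249),("hR",(224,278),.249),("hL",(342,275),.249),("bEnd",(440,154),.235),("bBase",(344,159),.235),("backR",(224,397),.255),("backL",(365,397),.255),("dish",(413,249),.03)]: print(n,at_z(C,u,z).round(4))
a=cv2.imread("pics/w_cass.png")[165:285,265:385];b=cv2.imread("pics/w_knob.png")[150:270,265:385]
cv2.imwrite("pics/v4.png",np.hstack([cv2.resize(i,(400,400),interpolation=cv2.INTER_CUBIC) for i in(a,b)]))
E
```

```text
panNR [ 0.4347 -0.0867  0.249 ]
panNL [0.4289 0.0136 0.249 ]
hR [ 0.5441 -0.0803  0.249 ]
hL [0.5414 0.0161 0.249 ]
bEnd [0.446  0.0918 0.235 ]
bBase [0.4501 0.017  0.235 ]
backR [ 0.6585 -0.0887  0.255 ]
backL [0.6579 0.0386 0.255 ]
dish [0.594  0.1312 0.03  ]
```

View pics/v4.png

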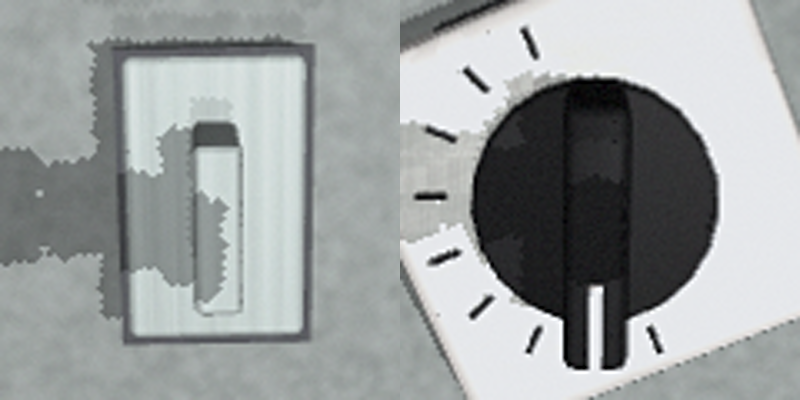

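```bash
python3 - <<'E'
from h import *
import pickle
P=pickle.load(open("P.pkl","rb"));C=P["knob"]
c=at_z(C,(323.5,210),.063); p=at_z(C,(323.5,260.4),.103); f=at_z(C,(325,181.5),.103); m=(p+f)/2
print("disc",c.round(4),"bar mid",m.round(4),"len",np.linalg.norm(p-f).round(4))
d=p-f; ang=np.degrees(np.arctan2(d[1],d[0])); print("bar angle",ang)
C2=P["cass"]; r=at_z(C2,(330.4,234),.056); a=at_z(C2,(265+218/3.333,165+146/3.333),.056); b=at_z(C2,(265+219/3.333,165+313/3.333),.056)
print("rib",r.round(4),np.linalg.norm(a-b),np.degrees(np.arctan2(*(a-b)[1::-1])))
pickle.dump(dict(rib=(a+b)/2,ribang=np.arctan2(*(a-b)[1::-1])),open("c.pkl","wb"))
assert np.linalg.norm((c-m)[:2])<.008 and abs(np.linalg.norm(d)-.066)<.012
k=(c+m)/2
jaw=np.radians(ang+90)
bot.move_pose([k[0],k[1],.15],q(down(jaw)))
bot.move_linear([k[0],k[1],.069],speed=.12,until_force=15)
bot.set_gripper(0.0,40); w=bot.read_gripper_width(); print("w",w*85,bot.read_position(),bot.read_ft_force().round(1))
for i in (1,2,3): bot.move_pose([k[0],k[1],.069],q(down(jaw-np.radians(22.5*i))))
print(bot.read_ft_force().round(1),np.round(bot.read_moment(),2),bot.read_clock())
bot.set_gripper(0.6); bot.wait(.1)
bot.move_linear([k[0],k[1],.30],speed=.3)
C=cam("wrist"); pickle.dump(C,open("k2.pkl","wb")); save(bot.camera("wrist"),"w_knob2.png"); save(bot.camera("top"),"top2.png"); print(bot.read_clock())
a=cv2.imread("pics/w_knob2.png")[150:300,245:395]
cv2.imwrite("pics/v5.png",cv2.resize(a,(450,450),interpolation=cv2.INTER_CUBIC))
E
```

```text
disc [0.4307 0.3585 0.063 ] bar mid [0.4316 0.3584 0.103 ] len 0.0649
bar angle -25.91165571643801
rib [ 0.4139 -0.3515  0.056 ] 0.043067458056145994 139.74637758883824
w 15.1804979115043 [0.43111732 0.35829668 0.06925721] [-0.8 -2.3  3.7]
[-1.5 -1.7  4.9] [-0.45  0.33  0.02] 9.4583
11.0083
```

View pics/v5.png

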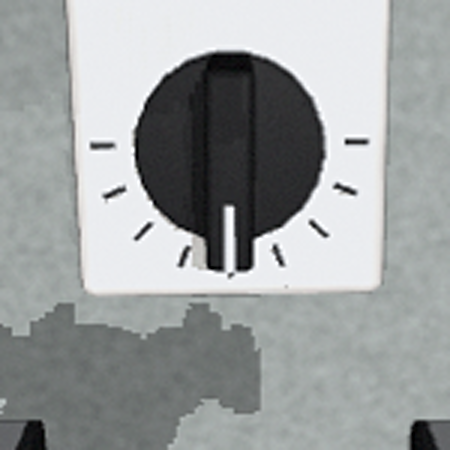

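The knob now points at the middle mark, with four marks on each side. It started at the second position, so that is exactly three clicks clockwise. Next is the flap lever, pushed right because the dish is on the left.

```bash
python3 - <<'E'
from h import *
D=q(down(0))
bot.set_gripper(0.0)
bot.move_pose([.690,.035,.34],D)
print(bot.move_linear([.690,.035,.235],speed=.25,until_force=10),bot.read_ft_force().round(1))
hit=bot.move_linear([.690,-.115,.235],speed=.08,until_force=12)
print(hit,bot.read_position().round(4),bot.read_ft_force().round(1))
p=bot.read_position()
bot.move_linear([p[0],p[1]+.015,.235],speed=.1)
bot.move_linear([p[0],p[1]+.015,.36],speed=.3)
print(bot.read_clock())
bot.move_pose([.45,-.30,.33],q(down(np.radians(49.7)))); bot.set_gripper(1.0)
save(bot.camera("top"),"top3.png"); save(bot.camera("side"),"side3.png"); det("side","flap_lever"); print(bot.read_clock())
a=cv2.imread('pics/top3.png')[150:300,280:430]; b=cv2.imread('pics/side3.png')[150:290,270:410]
cv2.imwrite('pics/v6.png',np.hstack([cv2.resize(i,(400,400),interpolation=cv2.INTER_CUBIC) for i in(a,b)]))
E
```

```text
False [-0.3  0.3  0.7]
True [ 0.69   -0.083   0.2349] [0.2 4.4 3.3]
15.8667
flap_lever [([298, 161, 41, 64], 0.95)]
18.0667
```

View pics/v6.png

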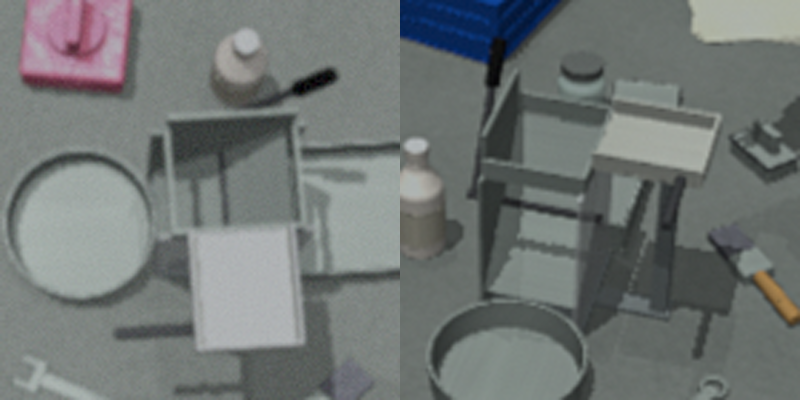

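The lever now leans clearly to the robot's right, and the push stopped at y=-0.083 against a predicted -0.081 at the stop. I'll compute the angle, then fetch the cassette.

```bash
python3 - <<'E'
from h import *
import pickle
L=tri(cam("top"),(280+315/2.667,150+82/2.667),cam("side"),(270+496/2.857,150+62/2.857)); print("lever",L.round(3),"flap~",np.arctan2(L[1]+.024,L[2]-.12))
c=pickle.load(open("c.pkl","rb")); r=c["rib"]; jaw=c["ribang"]-np.pi/2; print(r,np.degrees(jaw))
bot.move_pose([r[0],r[1],.12],q(down(jaw)))
print(bot.move_linear([r[0],r[1],.031],speed=.12,until_force=8),bot.read_position())
bot.set_gripper(0.0,50); print("w",bot.read_gripper_width()*85)
bot.move_linear([r[0],r[1],.33],speed=.25); print("w",bot.read_gripper_width()*85,bot.read_ft_force().round(1))
Y=.04; j=np.pi/2+Y
bot.move_pose([.488,-.034,.33],q(down(j)))
C=cam("wrist"); pickle.dump(C,open("pl.pkl","wb")); save(bot.camera("wrist"),"w_place.png"); save(bot.camera("top"),"top4.png"); print(bot.read_clock())
E
```

```text
lever [ 0.434 -0.033  0.468] flap~ -0.025997098178390143
[ 0.41421708 -0.35160065  0.056     ] 49.746377588838236
False [ 0.41484172 -0.35210986  0.03182641]
w 11.059656209488919
w 11.542984599923116 [-0.3  0.3 -1.9]
23.1917
```

View pics/w_place.png

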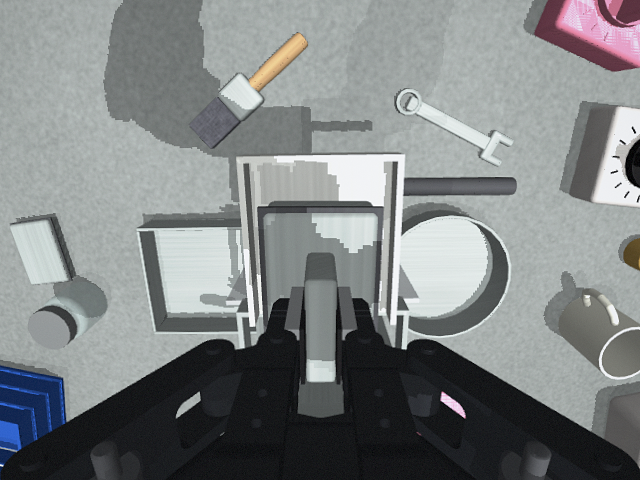

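The cassette hangs aligned above the pan. The lever estimate was wrong because I missed the 400 px panel offset, so I'll recompute it.

```bash
python3 - <<'E'
from h import *
import pickle
L=tri(cam("top"),(280+315/2.667,150+82/2.667),cam("side"),(270+96/2.857,150+62/2.857)); print("lever",L.round(3),"flap~",np.arctan2(L[1]+.024,L[2]-.12))
C=pickle.load(open("pl.pkl","rb"))
for n,u,z in [("NR",(238,157),.249),("NL",(404,154),.249),("bEnd",(516,185),.235),("bBase",(406,186),.235)]: print(n,at_z(C,u,z).round(4))
E
```

```text
lever [ 0.693 -0.112  0.24 ] flap~ -0.635295502553263
NR [ 0.4336 -0.0875  0.249 ]
NL [0.4279 0.0128 0.249 ]
bEnd [0.4453 0.0933 0.235 ]
bBase [0.4494 0.0194 0.235 ]
```

```bash
python3 - <<'E'
from h import *
import pickle
Y=.05; D=q(down(np.pi/2+Y)); c=[.489,-.0345]
bot.move_pose([*c,.30],D)
print(bot.move_linear([*c,.2635],speed=.06,until_force=4),bot.read_position().round(4))
bot.set_gripper(0.7); bot.wait(.1)
bot.move_linear([*c,.36],speed=.2)
H=np.array([.447,.0613])+.008*np.array([-Y,1])
bot.move_pose([*H,.36],q(down(Y))); bot.set_gripper(1.0)
C=cam("wrist"); pickle.dump(C,open("h.pkl","wb")); save(bot.camera("wrist"),"w_h.png"); save(bot.camera("top"),"top5.png"); print(bot.read_clock(),bot.read_joint_positions().round(2))
E
```

```text
True [ 0.488  -0.0343  0.262 ]
27.4083 [-0.01  0.08 -0.17  1.31 -0.    1.51]
```

View pics/w_h.png

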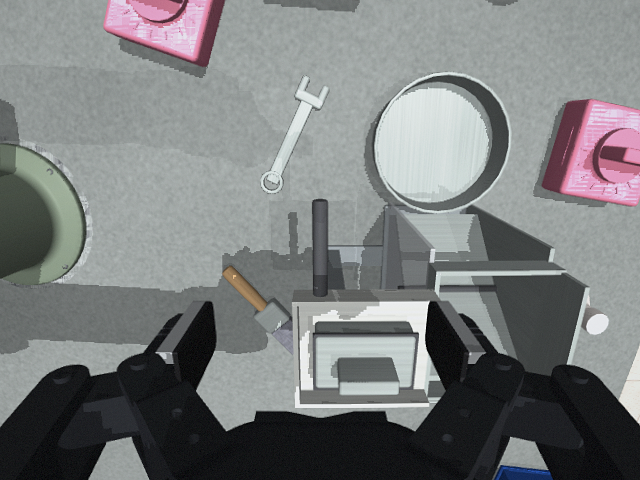

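The cassette lies square in the pan, released. The handle's free end is at (320,201) and its base at (320,292). Now I'll grip the handle and tip the pan.

```bash
python3 - <<'E'
from h import *
import pickle
C=pickle.load(open("h.pkl","rb")); e=at_z(C,(320,201),.235); b=at_z(C,(320,290),.235); print(e,b)
Y=.05; u=np.array([-Y,1]); H=e[:2]-.024*u; print(H); assert np.linalg.norm(H-[.447,.069])<.012
H=(H+[.4466,.0693])/2; D=q(down(Y)); g=.019; ax=np.array([1,Y])
bot.move_linear([*H,.30],speed=.2)
print(bot.move_linear([*H,.235-g],speed=.1,until_force=8),bot.read_position().round(4))
bot.set_gripper(0.0,25); print("w",bot.read_gripper_width()*85,bot.read_ft_force().round(1))
def to(th,speed=.1):
    x=-.094*np.cos(th)+.006*np.sin(th)+.094; z=.229+.094*np.sin(th)+.006*np.cos(th)
    bot.move_linear([*(H+x*ax),z-g],speed=speed)
for th in np.linspace(.09,.9,10): to(th,.07)
print(bot.read_position().round(4),bot.read_gripper_width()*85,bot.read_ft_force().round(1))
bot.wait(.6)
save(bot.camera("top"),"top6.png"); save(bot.camera("side"),"side6.png"); det("side","cassette","pan"); print(bot.read_clock())
a=cv2.imread('pics/top6.png')[150:300,280:430]; b=cv2.imread('pics/side6.png')[150:320,260:430]
cv2.imwrite('pics/v7.png',np.hstack([cv2.resize(i,(400,400),interpolation=cv2.INTER_CUBIC) for i in(a,b)]))
E
```

```text
[0.44620799 0.08973084 0.235     ] [0.449838   0.01687906 0.235     ]
[0.44740799 0.06573084]
False [0.4476 0.0675 0.2167]
w 11.025297184620031 [-4.2 -0.7  4.6]
[0.4864 0.0697 0.2905] 10.564235197733383 [-12.   -0.8  16.3]
cassette [([287, 265, 25, 28], 0.57)]
pan [([334, 182, 32, 25], 0.55)]
33.0667
```

View pics/v7.png

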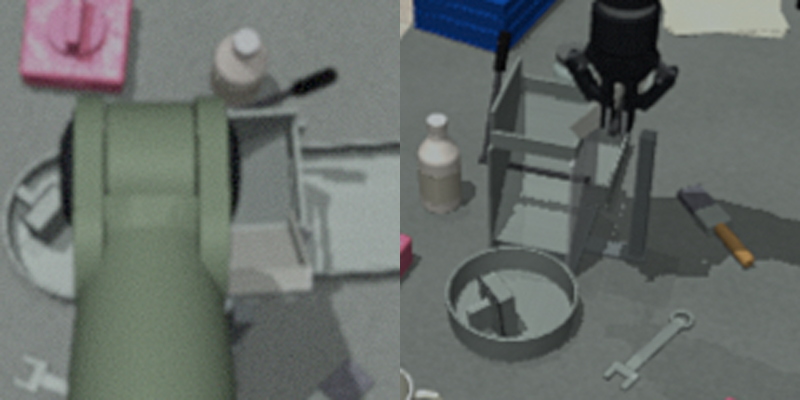

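The pan is up and empty, and the cassette is in the dish at its left side, possibly lying on its side. I'll lower the pan, let go, and look closely.

```bash
python3 - <<'E'
from h import *
import pickle
Y=.05; H=np.array([.4472,.0675]); D=q(down(Y)); g=.019; ax=np.array([1,Y])
def to(th,speed=.1):
    x=-.094*np.cos(th)+.006*np.sin(th)+.094; z=.229+.094*np.sin(th)+.006*np.cos(th)
    bot.move_linear([*(H+x*ax),z-g],speed=speed)
for th in np.linspace(.8,0,9): to(th,.07)
print(bot.read_ft_force().round(1))
bot.set_gripper(1.0); bot.wait(.1)
bot.move_linear([*H,.36],speed=.2)
bot.move_pose([.50,.13,.36],q(down(Y)))
C=cam("wrist"); pickle.dump(C,open("f.pkl","wb")); save(bot.camera("wrist"),"w_f.png"); print(bot.read_clock())
bot.move_pose([.35,-.35,.36],q(down(.8)))
save(bot.camera("top"),"top7.png"); save(bot.camera("side"),"side7.png"); print(bot.read_clock(),bot.read_ft_force().round(1))
t=cv2.imread('pics/top7.png')[150:300,280:430]; b=cv2.imread('pics/side7.png')[150:300,270:420]; 
cv2.imwrite('pics/v8.png',np.hstack([cv2.resize(i,(400,400),interpolation=cv2.INTER_CUBIC) for i in(t,b)]))
E
```

```text
[-5.8 -0.6 -0.5]
37.7667
39.6917 [0.2 0.3 0.2]
```

View pics/v8.png

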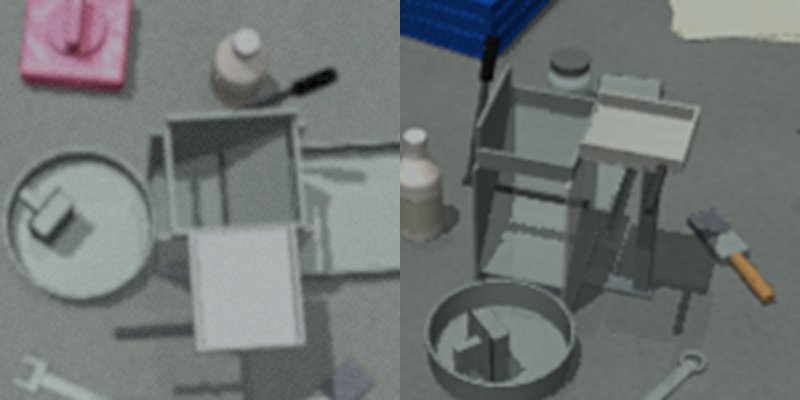

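View pics/w_f.png

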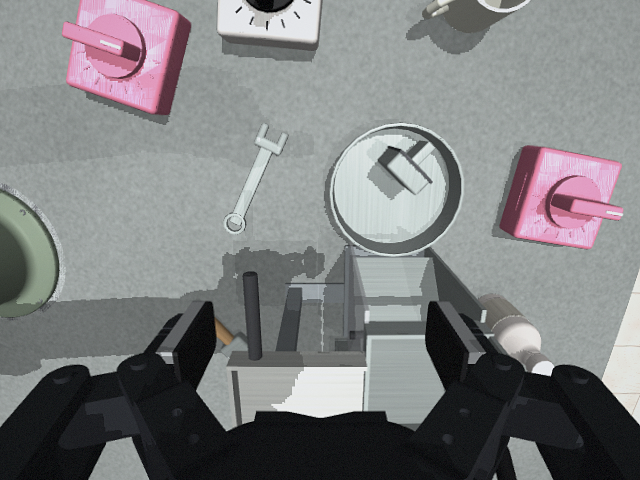

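The pan is level, the lever is still over to the right and the bystanders are in place. The cassette has come to rest on its end or side in the dish, with its rib facing the dish's left wall. One numeric check of the distance and heights, then I hand in.

```bash
python3 - <<'E'
from h import *
import pickle
C=pickle.load(open("f.pkl","rb")); d=at_z(C,(398,189),.045)
for z in (.054,.084):
    c=[at_z(C,u,z) for u in ((386,149),(422,193),(432,181),(400,140))]; print(z,[np.linalg.norm(c[i]-c[i-1]).round(3) for i in range(4)],"dist",np.linalg.norm((np.mean(c,0)-d)[:2]).round(3))
S=cam("side"); T=cam("top")
print("top edge (tri)",tri(T,(280+50/2.667,150+212/2.667),S,(270+88/2.667,150+328/2.667)).round(3))
a=cv2.imread('pics/top5.png').astype(int); b=cv2.imread('pics/top7.png').astype(int)
bot.wait(.5); n=cv2.cvtColor(bot.camera("top"),cv2.COLOR_RGB2BGR).astype(int)
print("change in dish since top7",abs(n-b)[200:265,280:340].mean().round(2)," bg",abs(n-b)[110:170,180:280].mean().round(2)); 
bot.close_job(); print(bot.read_clock())
E
```

```text
0.054 [np.float64(0.019), np.float64(0.071), np.float64(0.019), np.float64(0.065)] dist 0.032
0.084 [np.float64(0.018), np.float64(0.067), np.float64(0.018), np.float64(0.06)] dist 0.033
top edge (tri) [0.598 0.158 0.072]
change in dish since top7 2.35  bg 2.35
the job is handed in; nothing more can be done
the job is handed in; nothing more can be done
```

I ran the whole sequence and handed the job in. The last clock reading was 39.7 s, shortly before hand-in and within the 72 s limit; no verdict is reported.

- **Selector:** the knob went from its second position to the fifth, three clicks clockwise. A wrist picture afterwards showed the pointer on the middle mark.
- **Flap:** the dish is on the left, so I pushed the lever fully over to the right. I measured about -0.63 rad, good to a few hundredths and consistent with the -0.6 stop.
- **Cassette:** I laid it square in the pan and let go. I then tipped the pan to about 0.9 rad, and the cassette slid down into the round dish.
- **Pan:** I lowered it by the handle until level, released it and moved the arm clear. The tool force read close to zero.

**Final checks:**
- The cassette lies about 33 mm from the dish's centre and was not moving between the last two pictures.
- It did not land flat: it stands on an edge or end with its rib towards the dish wall. I couldn't tell which from the last measurements, because the face sizes fitted neither pose cleanly. In either pose its origin is at most about 45 mm high, under the 70 mm limit.
- By eye, the bystanders looked unmoved in the last pictures.
- My first flap-angle estimate was wrong because of a crop-offset slip; I corrected it before placing the cassette.

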